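# Seat the score-board controller's circuit card

## Robot

A 7-joint arm with a two-finger parallel gripper is mounted at the origin on the work surface. World frame = base frame: x ahead of the robot, y to its left, z up, the work surface at z = 0. Lengths are in m, angles in rad, forces in N, time in s.
With the tool pointing down it reaches from about 0.425 to 0.875 m from the base axis. Payload 9.9 kg.
Tool frame: the origin (TCP) lies at the very end of the fingers, on their centre line; the grasp point (between the pads) lies 19 mm behind it (arm.grip_point_offset is the distance from the TCP to the grasp point, in m); z points along the fingers, y is the line along which they close (so a half turn about z gives the same grasp; the last joint's range is limited). The gripper opens to 85 mm and grips with 20 to 120 N. Pads are 22 mm wide; open, the fingers measure 114 mm over their backs; the gripper's body (76 mm by 85 mm) begins 54 mm behind the grasp point. The pads swing forward as they close: fully open they stand 13 mm farther back than shut.
Start: joints at [1.134, 0.576, 0.025, 1.437, -0.015, 1.129, -0.057], TCP at [0.233, -0.633, 0.231] pointing down, gripper open.
Joint ranges: [-2.76, 2.76], [-0.34, 2.15], [-1.52, 1.57], [0.19, 2.46], [-1.09, 4.23], [0.17, 1.99], [-2.82, 2.82]. Speed limits (rad/s): [2.22, 2.22, 3.01, 3.01, 3.14, 3.14, 3.14].

## Interface

Orientations are given as a unit quaternion [x, y, z, w].
In Python, from plant import arm gives the robot as it stands. The module is installed in compiled form; this text tells all that it offers.
- The arm moves only by the tool play_rows, never from a script. Its argument "increments" is a list of rows, each an object with "linear": the shift along the tool's x, y, z in units of 30 mm (1.0 is 30 mm), a list of three; "dr": the turn, a rotation vector about the tool's x, y, z in degrees, a list of three; "fingers": the finger opening in mm, from 0 to 85.4. In form: [{"linear": [x, y, z], "dr": [ax, ay, az], "fingers": fingers}, ...]. A call has 1 to 5 rows; each row is the pose to reach, as a shift and turn from the pose commanded when the call began, along the tool's axes at that moment; what a row does not reach only later rows make up. A row lasts 1/10 s, in which the tool goes at most 50 mm and 8.59 degrees, less where a joint would pass 70% of its speed; a pose out of reach is approached as far as the arm can. A call with a gripper value outside its range is refused whole. The fingers move at their own pace and stop on an object; "newtons" is the grip in N (left out, the last holds). Time passes only in rows, so rows that repeat a pose let the fingers close. It gives the time, the measured TCP pose, the force, the opening and the grip force at its end, in the units of the state.
- arm.get_state(): the state, without advancing time (a new reading comes with each control period).
- arm.read_camera(name): name is "scene" or "top" or "wrist"; returns the picture (480x640x3 uint8, red, green, blue); there is no depth.
- arm.calibration(name): a dict with "fx", "fy", "cx", "cy" (pixels), "distortion" ([k1, k2, p1, p2, k3] as OpenCV has them; the pictures are not rectified), "R" (3x3) and "t" (3): a world point X has camera coordinates R X + t; the wrist camera has in their place "T_tool_cam" (4x4, takes a point from camera to tool coordinates, whose origin is the TCP and whose axes are the flange's). Camera axes: x right, y down, z forward; pixel columns grow to the right and rows downward; lengths in m; the calibration is good to about 2 mm. A picture is of the moment at which its call begins: read the wrist's pose just before it. calibration takes no time and is no camera call.
- arm.job_done(): hands the job in; it is judged then, once.
The state is a dict: "t": time; "joints": joint angles; "joint_vel": joint speeds; "joint_efforts": joint torques, N m; "position": TCP position; "tcp_rot": TCP orientation; "ft_force": force on the tool from outside, world axes, zero at the start; "torque": the same for the moment, N m; "grip_width": finger opening in m; "gripper_force": force on a finger pad.
Only numpy, scipy, OpenCV 4.12 (cv2) and the standard library are available. Lean on these libraries where they do the work, as an engineer would, in place of code of your own. Each camera call takes 0.05 s, during which the arm holds its last target. There are 200 camera calls.

## Task

The circuit card of the score-board controller on the gaming table is pulled part-way out. Slide it forward along its two guides until it meets the connector, then swing both ejector levers in behind it until they are fully closed, so that the card is held fully home, and let go. Leave the other things on the table where they are.

Things in the scene. Friction and masses are not known exactly. Their poses are not given: they have to be found in the camera images.
- chassis: The controller: fixed dark steel base plate 260 x 220 x 20 mm, turned up to 0.3 rad, with two white card guides and, at its far end, a dark finned housing 84 mm high. Origin: at table level midway between the two lever pivots. x: the way the card slides in, y left, z up. Plate: x = -30 to 230 mm. Guides: x = 20 to 165 mm, 115 mm apart, tops 47 mm above the table.
- connector_face (a point): Middle of the near face of the connector, a black spring-loaded bar at the guides' far end, 36 mm above the table, at x = 162 mm of the chassis frame when free. It gives way by 8 mm until the card is home, pushing back with 3 to 6 N, so the card does not stay home until the levers are closed.
- card_handle (a point): Centre of the card's upright aluminium handle plate: 14 mm thick along the sliding direction (its x), 50 mm wide, top 84 mm, this point 60 mm above the table. In the chassis frame y = 0 and x = -20 to +10 mm at the start, 57 mm when the card meets the connector, 65 mm fully home. The board is clear for fingers 30 mm before and behind the plate.
- card_bezel (a point): Middle of the rear face of the aluminium bezel at the card's near end, 55 mm behind the handle's centre, 40 mm above the table; bezel top 48 mm. The card is a loose green board 160 x 110 x 4 mm, 0.2 to 0.4 kg, in the guides' grooves, its top 36 mm above the table, with chips up to 4 mm high on its far half.
- lever_left (a joint): Angle of the left ejector lever (rad), about a vertical axis: 0 fully closed at its stop (points right, behind the bezel), 1.57 points straight back (-x of the chassis), 1.95 outer stop. Starts open, 1.4 to 1.85. Stays where left; takes about 4 N at its post, up to 8 N near the end, where its cam presses the card home. Closes only once the card meets the connector.
- lever_left_post (a point): Point on the axis of the upright round black finger post (14 mm in diameter) at the end of the left lever, 56 mm from the pivot, 70 mm above the table; the post's top is 85 mm above the table. The lever's aluminium bar below it is 14 mm wide and has its top 34 mm above the table.
- lever_right (a joint): Angle of the right ejector lever (rad), mirror image of the left one: 0 fully closed (points left behind the bezel), growing as it swings out and back towards the robot; 1.57 points straight back. Same start, range and stiffness.
- lever_right_post (a point): The same point on the finger post of the right lever. When both levers are closed the posts stand 40 mm apart, at y = +20 and -20 mm, x = 0 of the chassis frame.
- lever_left_pivot (a point): Pivot of the left lever, on the chassis at x = 0, y = +76 mm of its frame; does not move.
- lever_right_pivot (a point): Pivot of the right lever, at x = 0, y = -76 mm of the chassis frame; does not move.
- figure_a: Bystander: standing grey toy figure 82 mm tall on a round base 50 mm across, on the table to the right of the chassis. Origin under its base.
- figure_b: Bystander: a second such figure, farther away on the right. Origin under its base.
- tape_measure: Bystander: red tape measure, 70 x 35 x 62 mm, on the table to the left of the chassis. Origin under its middle.
- dice_tray: Bystander: open wooden tray 100 x 80 x 25 mm, farther away on the left. Origin under its middle.
There are look-alikes about, which are no part of the job. There is more than one size of the part that bears card_handle; the job needs the larger.

How it is judged:
On the way:
1. the card has been slid along its guides up to the connector, both levers still open (x of card_handle in the frame of chassis above 0.052 m and value of joint each of lever_left, lever_right above 0.2 rad), for 0.1 s.
At the end, for the whole second after the job is handed in: The card is within 3.5 mm of fully home in its guides (handle centre at least 61.5 mm forward of the line of the lever pivots) and both ejector levers are closed to within 0.12 rad; the robot has let go (x of card_handle in the frame of chassis above 0.0615 m and value of joint each of lever_left, lever_right below 0.12 rad); the robot touches nothing.
It fails at once if a bystander beside the controller (figures, tape measure, dice tray) is shifted by more than 30 mm (distance of any of figure_a, figure_b, tape_measure, dice_tray from where it was at the start of the episode above 0.03 m).
It also fails if it takes over 64 s, if anything falls off the work surface, if the arm or the gripper's body presses on something with over 40 N, if the wrist force passes 120 N, or if a joint passes its speed limit or range.

## Working session

There is one attempt and no reset: what is moved stays moved. The work goes in short steps, Python scripts to look and compute and a tool call to move; the robot and the scene stay as the last step left them, time stands still between calls to the robot, and variables do not carry over. Pictures are saved under pics/ and viewed, at most 10 in all, crops included, and the job is handed in when it is done.

Besides the shell and the picture viewer there is one more tool, called after "Emit:" by a JSON object that holds its "api" and its "payload". play_rows: Moves the arm, as the interface text tells. Its arguments: {"type":"object","properties":{"increments":{"type":"array"},"newtons":{"type":"number"}},"required":["increments"]}

```bash
mkdir -p pics; cat > h.py <<'E'
import numpy as np, cv2
from plant import arm
from scipy.spatial.transform import Rotation as R
def cam(name,st=None):
    c=arm.calibration(name); K=np.array([[c['fx'],0,c['cx']],[0,c['fy'],c['cy']],[0,0,1]]); d=np.array(c['distortion'],float)
    if 'R' in c: Rm=np.array(c['R']); t=np.array(c['t'])
    else:
        T=np.eye(4); T[:3,:3]=R.from_quat(st['tcp_rot']).as_matrix(); T[:3,3]=st['position']
        M=np.linalg.inv(T@np.array(c['T_tool_cam'])); Rm=M[:3,:3]; t=M[:3,3]
    return K,d,Rm,t
def ray(c,px,z):
    K,d,Rm,t=c; p=cv2.undistortPoints(np.array(px,float).reshape(-1,1,2),K,d).reshape(-1,2)
    v=np.c_[p,np.ones(len(p))]@Rm; o=-Rm.T@t
    return o+v*((z-o[2])/v[:,2])[:,None]
def proj(c,X):
    K,d,Rm,t=c; return cv2.projectPoints(np.array(X,float).reshape(-1,1,3),cv2.Rodrigues(Rm)[0],t,K,d)[0].reshape(-1,2)
def save(im,f): cv2.imwrite(f,im[:,:,::-1])
E
python3 - <<'E'
from h import *
for n in('top','scene'):
    im=arm.read_camera(n); save(im,f'pics/{n}0.png'); c=cam(n); print(n,-c[2].T@c[3],c[0][0,0])
print(arm.get_state())
E
```

```text
top [0.48041721 0.0033572  0.88723623] 514.5217633740168
scene [ 1.03477646 -0.4777778   0.71440818] 481.09679542718004
{'t': 0.1, 'joints': array([ 1.13421101,  0.57640162,  0.02484177,  1.43780052, -0.01500205,
        1.12899933, -0.05648931]), 'joint_vel': array([ 8.58098717e-04, -3.18652227e-03,  1.62489887e-03, -2.35157118e-03,
       -5.18947906e-04,  2.51282464e-05, -3.61389266e-04]), 'joint_efforts': array([ 6.34784403e-03, -7.67305827e+01,  2.25810573e+00, -2.86606461e+01,
        1.58879411e-02,  8.60060711e-03, -3.24150699e-05]), 'position': array([ 0.23309714, -0.63305729,  0.23056825]), 'tcp_rot': array([ 9.84478710e-01,  1.75502599e-01, -1.57397967e-04, -6.94582464e-04]), 'ft_force': array([-0.84916868, -0.13624016, -0.74174423]), 'torque': array([0.0213025 , 0.04655997, 0.00421999]), 'gripper_force': 0.0, 'grip_width': 0.08531513090812817}
```

View pics/top0.png

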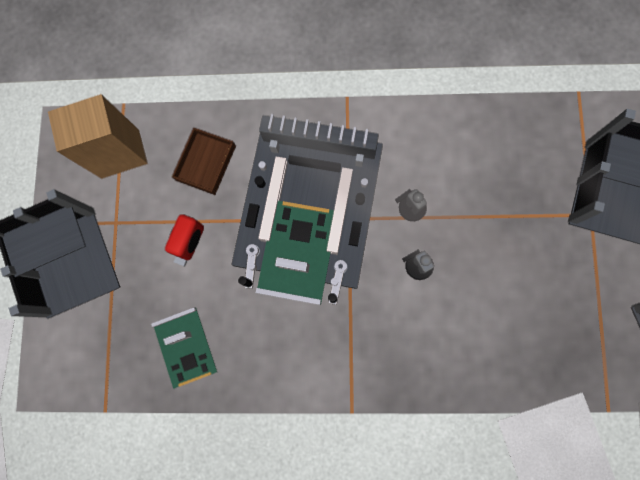

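View pics/scene0.png

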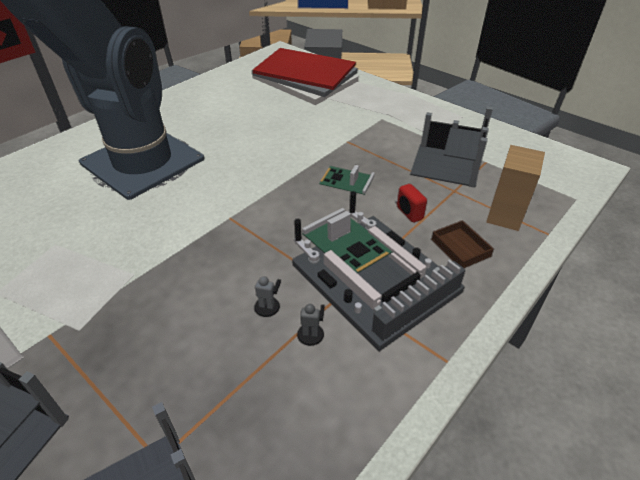

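The top view shows two cards:
- The large card in the chassis, with its handle at about (291,265).
- A smaller loose look-alike card, with its handle at about (176,338).

I choose the one in the chassis. The lever posts are at about (246,282) left and (333,298) right. The figures are at (412,205) and (419,264), the tape at (184,238), and the tray at (205,160).

```bash
python3 - <<'E'
from h import *
im=cv2.imread('pics/top0.png'); c=cam('top')
hsv=cv2.cvtColor(im,cv2.COLOR_BGR2HSV); 
m=((hsv[...,2]>190)&(hsv[...,1]<40)).astype(np.uint8); m[:110]=0;m[310:]=0;m[:,:225]=0;m[:,390:]=0
n,l,s,ce=cv2.connectedComponentsWithStats(m)
for i in range(1,n):
    if s[i,4]>60:
        q=cv2.boxPoints(cv2.minAreaRect(np.argwhere(l==i)[:,::-1].astype(np.float32)))
        print(s[i],ce[i].round(1)); print(ray(c,q,.047).round(4).tolist())
save(cv2.resize(im[225:315,225:375],None,fx=5,fy=5,interpolation=2)[:,:,::-1],'pics/crop1.png')
E
```

```text
[259 157  27  83 857] [271.8 198.3]
[[0.6318, 0.1525, 0.047], [0.7741, 0.1252, 0.047], [0.7699, 0.1077, 0.047], [0.628, 0.1354, 0.047]]
[327 168  25  84 862] [339.2 210.3]
[[0.6096, 0.0385, 0.047], [0.7509, 0.0109, 0.047], [0.7471, -0.0065, 0.047], [0.6061, 0.0215, 0.047]]
[246 245  11  35 202] [250.3 262.2]
[[0.62, 0.173, 0.047], [0.6197, 0.1561, 0.047], [0.5629, 0.1554, 0.047], [0.5631, 0.172, 0.047]]
[276 258  30  13 215] [290.6 264.1]
[[0.586, 0.1238, 0.047], [0.5981, 0.1217, 0.047], [0.5884, 0.0721, 0.047], [0.5763, 0.0743, 0.047]]
[331 261  15  35 214] [337.4 277.3]
[[0.5386, 0.0364, 0.047], [0.5933, 0.0229, 0.047], [0.589, 0.0059, 0.047], [0.5345, 0.0195, 0.047]]
[256 289  64  15 232] [288.1 296.1]
[[0.541, 0.1557, 0.047], [0.5472, 0.1547, 0.047], [0.5276, 0.0505, 0.047], [0.5215, 0.0517, 0.047]]
```

View pics/crop1.png

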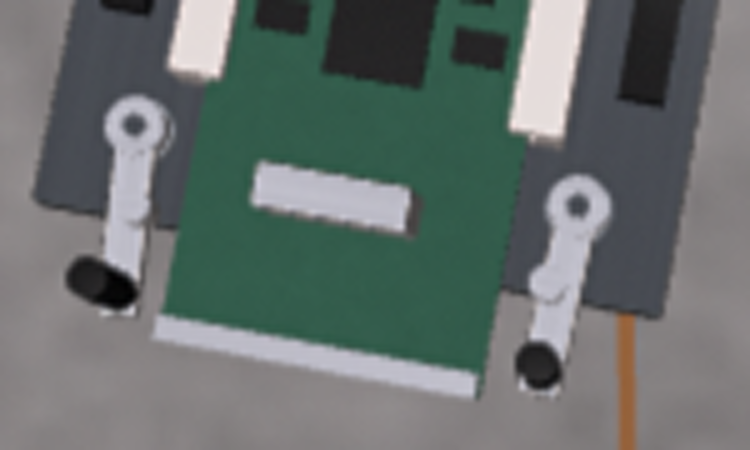

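```bash
cat >> h.py <<'E'
YAW=-0.192
O=np.array([.5989,.0908])
def W(x,y): # chassis mm->world
    c,s=np.cos(YAW),np.sin(YAW); return O+np.array([[c,-s],[s,c]])@np.array([x,y])/1000
def C(p):
    c,s=np.cos(YAW),np.sin(YAW); return np.array([[c,s],[-s,c]])@(np.array(p)[:2]-O)*1000
def go(x,y,z,phi): # phi: tool-x yaw (deg, world); prints linear (units) and dr from the present pose
    st=arm.get_state(); A=R.from_quat(st['tcp_rot']); B=R.from_euler('z',phi,degrees=True)*R.from_euler('x',180,degrees=True)
    p=np.r_[W(x,y),z]; return (A.inv().apply(p-st['position'])/.03).round(3).tolist(),(A.inv()*B).as_rotvec(degrees=True).round(1).tolist()
E
python3 - <<'E'
from h import *
c=cam('top')
cr=lambda L:np.array(L)/5.+[225-.4,225-.4]
for n,p,z in(('pivots',[[135,123],[578,205]],.040),('handle top',[[254,185],[408,209]],.084),('posts',[[85,277],[540,362]],.085),('bezel rear',[[155,338],[478,398]],.048)):
    q=ray(c,cr(p),z); print(n,q.round(4).tolist(),[C(a).round(1).tolist() for a in q])
print(go(-5,0,.2,79),arm.get_state()['t'])
E
```

```text
pivots [[0.6139, 0.1648, 0.04], [0.5841, 0.0163, 0.04]] [[0.6, 75.5], [-0.3, -76.0]]
handle top [[0.5865, 0.1181, 0.084], [0.5782, 0.0692, 0.084]] [[-17.4, 24.4], [-16.2, -25.2]]
posts [[0.5578, 0.1714, 0.085], [0.5296, 0.0281, 0.085]] [[-55.7, 71.3], [-56.0, -74.8]]
bezel rear [[0.5411, 0.1555, 0.048], [0.5204, 0.0495, 0.048]] [[-69.1, 52.5], [-69.1, -55.5]]
([19.638, -18.514, 1.044], [-0.1, -0.0, -58.8]) 0.1
```

Emit:
{"api": "play_rows", "payload": {"increments": [{"linear": [1.1, -1.04, 0.04], "dr": [0, 0, 0], "fingers": 85}, {"linear": [2.2, -2.08, 0.08], "dr": [0, 0, 0], "fingers": 60}, {"linear": [3.3, -3.12, 0.12], "dr": [0, 0, 0], "fingers": 40}, {"linear": [4.4, -4.16, 0.16], "dr": [0, 0, 0], "fingers": 40}, {"linear": [5.5, -5.2, 0.2], "dr": [0, 0, 0], "fingers": 40}]}}

```text
t: 0.6
position: [0.3346, -0.4282, 0.225]
tcp_rot: [0.984, 0.175, -0.0, -0.0]
ft_force: [1.6, -0.2, 0.4]
grip_width: 0.0404
gripper_force: 0.0
```

Emit:
{"api": "play_rows", "payload": {"increments": [{"linear": [1.1, -1.04, 0.04], "dr": [0, 0, 0], "fingers": 40}, {"linear": [2.2, -2.08, 0.08], "dr": [0, 0, 0], "fingers": 40}, {"linear": [3.3, -3.12, 0.12], "dr": [0, 0, 0], "fingers": 40}, {"linear": [4.4, -4.16, 0.16], "dr": [0, 0, 0], "fingers": 40}, {"linear": [5.5, -5.2, 0.2], "dr": [0, 0, 0], "fingers": 40}]}}

```text
t: 1.1
position: [0.4355, -0.2249, 0.2192]
tcp_rot: [0.984, 0.175, -0.0, -0.0]
ft_force: [0.7, -0.1, 0.1]
grip_width: 0.0402
gripper_force: 0.0
```

```bash
python3 -c "
from h import *
print(go(-15,0,.2,79),arm.get_state()['joints'].round(2))"
```

```text
([8.319, -8.252, 0.64], [-0.0, 0.0, -58.8]) [ 0.43  0.32 -0.07  1.93  0.03  0.9  -0.87]
```

Emit:
{"api": "play_rows", "payload": {"increments": [{"linear": [1.1, -1.1, 0.1], "dr": [0, 0, -8], "fingers": 40}, {"linear": [2.2, -2.2, 0.2], "dr": [0, 0, -16], "fingers": 40}, {"linear": [3.3, -3.3, 0.3], "dr": [0, 0, -24], "fingers": 40}, {"linear": [4.4, -4.4, 0.4], "dr": [0, 0, -32], "fingers": 40}, {"linear": [5.5, -5.5, 0.5], "dr": [0, 0, -40], "fingers": 40}]}}

```text
t: 1.6
position: [0.5333, -0.013, 0.2041]
tcp_rot: [0.864, 0.504, -0.0, -0.0]
ft_force: [1.7, -0.2, -0.8]
grip_width: 0.0402
gripper_force: 0.0
```

```bash
python3 -c "
from h import *
print(go(-15,0,.2,79),arm.get_state()['joints'].round(2))"
```

```text
([3.929, -0.272, 0.136], [-0.0, 0.0, -18.5]) [ 0.14  0.4  -0.29  1.84  0.14  0.92 -0.73]
```

Emit:
{"api": "play_rows", "payload": {"increments": [{"linear": [1.3, -0.1, 0.05], "dr": [0, 0, -6], "fingers": 40}, {"linear": [2.6, -0.2, 0.1], "dr": [0, 0, -12], "fingers": 40}, {"linear": [3.93, -0.27, 0.14], "dr": [0, 0, -18.5], "fingers": 40}, {"linear": [3.93, -0.27, 0.14], "dr": [0, 0, -18.5], "fingers": 40}]}}

```text
t: 2.0
position: [0.5855, 0.098, 0.1995]
tcp_rot: [0.77, 0.638, 0.001, -0.002]
ft_force: [-0.2, 0.1, 0.8]
grip_width: 0.0401
gripper_force: 0.0
```

```bash
python3 -c "
from h import *
print(go(-15,0,.047,79))
st=arm.get_state(); im=arm.read_camera('wrist'); c=cam('wrist',st)
for n,X in (('handle',[[*W(-15+a,b),.084] for a,b in((-7,25),(7,25),(7,-25),(-7,-25))]),('posts',[[*W(-55.7,71.3),.085],[*W(-56,-74.8),.085]])): print(n,proj(c,X).round(0).tolist())
save(im,'pics/w1.png')"
```

```text
([-0.173, -0.014, 5.084], [-0.0, -0.2, 0.3])
handle [[313.0, 207.0], [331.0, 207.0], [330.0, 269.0], [313.0, 269.0]]
posts [[266.0, 144.0], [272.0, 325.0]]
```

View pics/w1.png

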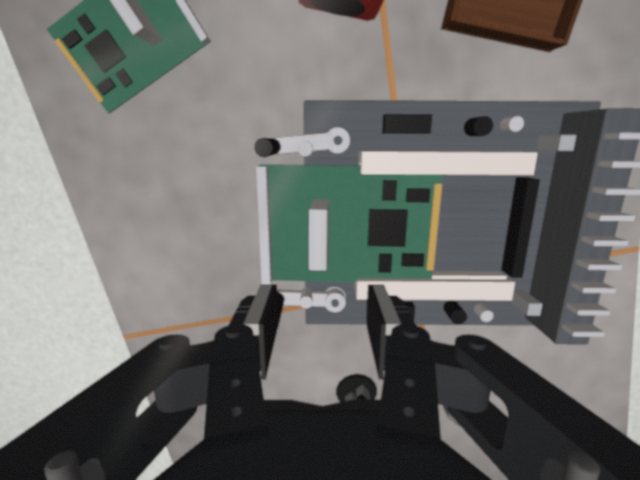

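The wrist view shows the card handle at (318,238), the left post at (266,147) and the bezel at (264,222). This agrees with the map to about 3 mm and confirms the chassis card. Next I descend and grip.

Emit:
{"api": "play_rows", "payload": {"increments": [{"linear": [-0.17, -0.07, 1.5], "dr": [0, -0.2, 0.3], "fingers": 40}, {"linear": [-0.17, -0.07, 3.0], "dr": [0, -0.2, 0.3], "fingers": 40}, {"linear": [-0.17, -0.07, 4.2], "dr": [0, -0.2, 0.3], "fingers": 40}, {"linear": [-0.17, -0.07, 4.8], "dr": [0, -0.2, 0.3], "fingers": 40}, {"linear": [-0.17, -0.07, 5.05], "dr": [0, -0.2, 0.3], "fingers": 40}]}}

```text
t: 2.55
position: [0.5798, 0.0854, 0.0465]
tcp_rot: [0.775, 0.631, -0.003, 0.0]
ft_force: [-0.1, -0.6, -0.4]
grip_width: 0.0402
gripper_force: 0.0
```

Emit:
{"api": "play_rows", "payload": {"increments": [{"linear": [0, 0, 0], "dr": [0, 0, 0], "fingers": 25}, {"linear": [0, 0, 0], "dr": [0, 0, 0], "fingers": 10}, {"linear": [0, 0, 0], "dr": [0, 0, 0], "fingers": 5}, {"linear": [0, 0, 0], "dr": [0, 0, 0], "fingers": 5}, {"linear": [0, 0, 0], "dr": [0, 0, 0], "fingers": 5}], "newtons": 30}}

```text
t: 3.05
position: [0.5827, 0.0867, 0.0503]
tcp_rot: [0.775, 0.632, -0.0, 0.002]
ft_force: [-0.4, -2.0, 7.7]
grip_width: 0.0134
gripper_force: 30.8
```

```bash
python3 -c "
from h import *
s=arm.get_state();print(C(s['position']),s['position'],s['grip_width'],go(60,0,s['position'][2],79),go(58,0,s['position'][2],79))"
```

```text
[-15.16264274  -7.15654197] [0.58265035 0.08666834 0.05031459] 0.013417556661420822 ([0.266, 2.503, 0.007], [0.2, 0.2, -0.6]) ([0.265, 2.436, 0.007], [0.2, 0.2, -0.6])
```

Emit:
{"api": "play_rows", "payload": {"increments": [{"linear": [0, 0.4, -0.1], "dr": [0, 0, 0], "fingers": 5}, {"linear": [0, 0.8, -0.1], "dr": [0, 0, 0], "fingers": 5}, {"linear": [0, 1.2, -0.1], "dr": [0, 0, 0], "fingers": 5}, {"linear": [0, 1.6, -0.1], "dr": [0, 0, 0], "fingers": 5}, {"linear": [0, 1.9, -0.1], "dr": [0, 0, 0], "fingers": 5}]}}

```text
t: 3.55
position: [0.6378, 0.0752, 0.052]
tcp_rot: [0.775, 0.632, -0.001, 0.001]
ft_force: [-0.0, 0.2, -3.6]
grip_width: 0.0133
gripper_force: 29.5
```

```bash
python3 -c "
from h import *
s=arm.get_state();print(C(s['position']),go(60,-7,s['position'][2],79))"
```

```text
[41.19476146 -7.85452645] ([0.035, 0.626, 0.0], [0.0, 0.2, -0.6])
```

Emit:
{"api": "play_rows", "payload": {"increments": [{"linear": [0, 0.2, 0.03], "dr": [0, 0, 0], "fingers": 5}, {"linear": [0, 0.35, 0.03], "dr": [0, 0, 0], "fingers": 5}, {"linear": [0, 0.5, 0.03], "dr": [0, 0, 0], "fingers": 5}, {"linear": [0, 0.6, 0.03], "dr": [0, 0, 0], "fingers": 5}, {"linear": [0, 0.6, 0.03], "dr": [0, 0, 0], "fingers": 5}]}}

```text
t: 4.05
position: [0.6531, 0.0725, 0.051]
tcp_rot: [0.775, 0.632, -0.003, 0.0]
ft_force: [-9.6, 0.7, 8.3]
grip_width: 0.0134
gripper_force: 31.2
```

```bash
python3 -c "
from h import *
s=arm.get_state();print(C(s['position']),s['ft_force'])"
```

```text
[56.69259147 -7.60097559] [-9.57163716  0.67362458  8.30074424]
```

Emit:
{"api": "play_rows", "payload": {"increments": [{"linear": [0, 0.06, -0.05], "dr": [0, 0, 0], "fingers": 5}, {"linear": [0, 0.12, -0.05], "dr": [0, 0, 0], "fingers": 5}, {"linear": [0, 0.12, -0.05], "dr": [0, 0, 0], "fingers": 5}, {"linear": [0, 0.12, -0.05], "dr": [0, 0, 0], "fingers": 5}]}}

```text
t: 4.45
position: [0.6574, 0.0714, 0.0515]
tcp_rot: [0.775, 0.632, -0.002, 0.0]
ft_force: [-5.5, 1.5, -2.9]
grip_width: 0.0135
gripper_force: 29.7
```

```bash
python3 -c "
from h import *
s=arm.get_state();print(C(s['position']),s['ft_force'])
im=arm.read_camera('top');c=cam('top')
print(proj(c,[[*W(2,53),.048],[*W(2,-53),.048],[*W(10,53),.048],[*W(10,-53),.048]]))
save(cv2.resize(im[165:315,225:385],None,fx=4,fy=4,interpolation=2),'pics/crop2.png')"
```

```text
[61.11627628 -7.86218079] [-5.52819207  1.49926591 -2.86168084]
[[263.98823906 249.97546041]
 [326.63700552 261.17156545]
 [264.95169275 245.29833186]
 [327.52048932 256.43101549]]
```

View pics/crop2.png

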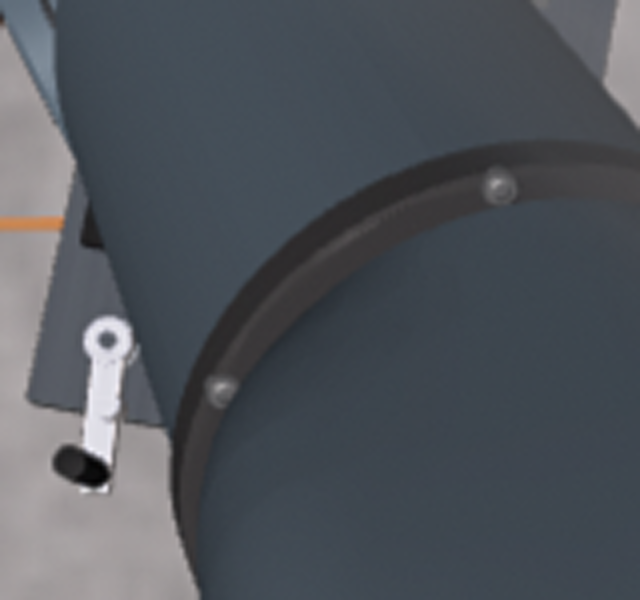

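Emit:
{"api": "play_rows", "payload": {"increments": [{"linear": [0, -0.06, 0], "dr": [0, 0, 0], "fingers": 20}, {"linear": [0, -0.06, 0], "dr": [0, 0, 0], "fingers": 35}, {"linear": [0, -0.06, -0.3], "dr": [0, 0, 0], "fingers": 40}, {"linear": [0, -0.06, -1.5], "dr": [0, 0, 0], "fingers": 40}, {"linear": [0, -0.06, -3], "dr": [0, 0, 0], "fingers": 40}]}}

```text
t: 5.0
position: [0.6565, 0.0716, 0.1427]
tcp_rot: [0.775, 0.632, -0.002, 0.001]
ft_force: [0.7, 0.0, 0.5]
grip_width: 0.0404
gripper_force: 0.0
```

```bash
python3 -c "
from h import *
print(go(-55.7,71,.1,-11))"
```

```text
([2.594, -3.89, 1.419], [0.1, 0.2, 89.4])
```

Emit:
{"api": "play_rows", "payload": {"increments": [{"linear": [0.5, -0.8, 0], "dr": [0, 0, 8], "fingers": 40}, {"linear": [1.0, -1.6, 0], "dr": [0, 0, 16], "fingers": 40}, {"linear": [1.6, -2.4, 0], "dr": [0, 0, 24], "fingers": 40}, {"linear": [2.1, -3.2, 0], "dr": [0, 0, 32], "fingers": 40}, {"linear": [2.6, -3.9, 0], "dr": [0, 0, 40], "fingers": 40}]}}

```text
t: 5.5
position: [0.5578, 0.173, 0.1434]
tcp_rot: [0.945, 0.326, 0.001, 0.001]
ft_force: [0.2, -0.5, -0.3]
grip_width: 0.0401
gripper_force: 0.0
```

Emit:
{"api": "play_rows", "payload": {"increments": [{"linear": [0, 0, 0], "dr": [0, 0, 8], "fingers": 40}, {"linear": [0, 0, 0], "dr": [0, 0, 16], "fingers": 40}, {"linear": [0, 0, 0], "dr": [0, 0, 24], "fingers": 40}, {"linear": [0, 0, 0], "dr": [0, 0, 32], "fingers": 40}, {"linear": [0, 0, 0], "dr": [0, 0, 40], "fingers": 40}]}}

```text
t: 6.0
position: [0.559, 0.1723, 0.1434]
tcp_rot: [1.0, -0.017, 0.001, 0.001]
ft_force: [-0.1, -0.8, 0.4]
grip_width: 0.0399
gripper_force: 0.0
```

Emit:
{"api": "play_rows", "payload": {"increments": [{"linear": [0, 0, 0], "dr": [0, 0, 8], "fingers": 40}, {"linear": [0, 0, 0], "dr": [0, 0, 9.5], "fingers": 40}, {"linear": [0, 0, 0], "dr": [0, 0, 9.5], "fingers": 40}]}}

```text
t: 6.3
position: [0.5584, 0.1722, 0.1427]
tcp_rot: [0.995, -0.095, 0.001, 0.001]
ft_force: [-0.8, -0.0, 0.2]
grip_width: 0.0402
gripper_force: 0.0
```

```bash
python3 -c "
from h import *
print(go(-55.7,71,.055,-11),arm.get_state()['joints'].round(2))
im=arm.read_camera('top');c=cam('top')
print(proj(c,[[*W(2,53),.048],[*W(2,-53),.048],[*W(50,25),.084],[*W(50,-25),.084]]).round(1).tolist())
save(cv2.resize(im[165:315,225:385],None,fx=4,fy=4,interpolation=2),'pics/crop3.png')"
```

```text
([-0.018, 0.033, 2.925], [0.1, -0.1, 0.1]) [-0.44  0.53  0.09  1.8  -0.06  0.81 -2.09]
[[264.0, 250.0], [326.6, 261.2], [283.3, 220.5], [313.9, 225.8]]
```

View pics/crop3.png

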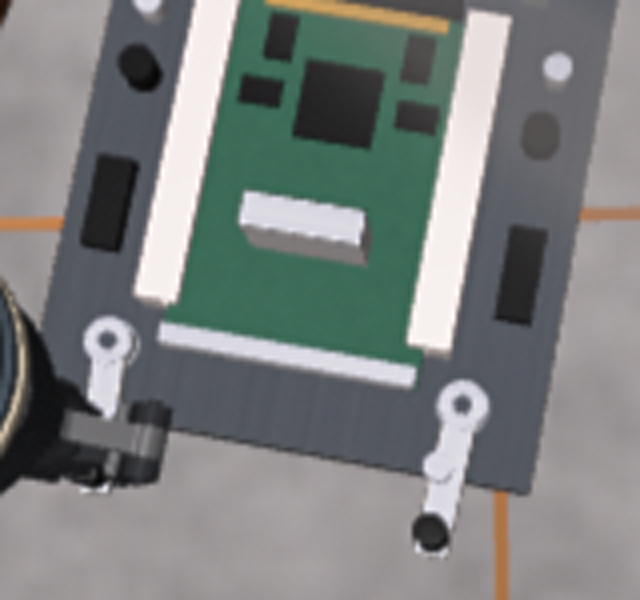

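The crop shows the bezel's rear edge from (265,251) to (328,261) in the full image. That matches bezel x of about 2 mm, so the handle is at about 57 mm and the card is at the connector. Both levers are still open, and the gripper is above the left post.

Emit:
{"api": "play_rows", "payload": {"increments": [{"linear": [0, 0.03, 1.4], "dr": [0, 0, 0], "fingers": 40}, {"linear": [0, 0.03, 2.5], "dr": [0, 0, 0], "fingers": 40}, {"linear": [0, 0.03, 2.85], "dr": [0, 0, 0], "fingers": 40}, {"linear": [0, 0.03, 2.85], "dr": [0, 0, 0], "fingers": 25}, {"linear": [0, 0.03, 2.85], "dr": [0, 0, 0], "fingers": 10}], "newtons": 25}}

```text
t: 6.85
position: [0.5581, 0.1706, 0.0575]
tcp_rot: [0.995, -0.096, 0.0, 0.002]
ft_force: [-0.0, -0.4, -5.5]
grip_width: 0.0127
gripper_force: 24.8
```

Emit:
{"api": "play_rows", "payload": {"increments": [{"linear": [0, 0, 0], "dr": [0, 0, 0], "fingers": 5}, {"linear": [0, 0, 0], "dr": [0, 0, 0], "fingers": 5}, {"linear": [0, 0, 0], "dr": [0, 0, 0], "fingers": 5}]}}

```text
t: 7.15
position: [0.558, 0.1705, 0.0573]
tcp_rot: [0.995, -0.097, 0.0, 0.002]
ft_force: [-0.2, -1.3, -0.7]
grip_width: 0.0131
gripper_force: 25.1
```

```bash
cat >> h.py <<'E'
def arc(side,phi0,th_list,z=None):
    s=arm.get_state(); z=s['position'][2] if z is None else z
    for th in th_list: # th deg
        a=np.radians(th); x,y=-56*np.sin(a),side*(76-56*np.cos(a))
        print(th,go(x,y,z,phi0(th)))
E
python3 -c "
from h import *
s=arm.get_state();p=C(s['position']);print(p,s['joints'].round(2),np.degrees(np.arctan2(-p[0],76-p[1])),np.hypot(p[0],p[1]-76))
arc(1,lambda t:79-t,[85,77,69,61,53,45])"
```

```text
[-55.31907768  70.4850477 ] [-0.42  0.65  0.07  1.87 -0.07  0.62 -2.08] 84.30679484458194 55.593300440987896
85 ([-0.016, -0.021, -0.0], [0.2, -0.1, -5.1])
77 ([0.026, 0.236, 0.001], [0.2, -0.1, -13.1])
69 ([0.102, 0.485, 0.002], [0.2, -0.0, -21.1])
61 ([0.212, 0.721, 0.002], [0.2, -0.0, -29.1])
53 ([0.355, 0.939, 0.003], [0.2, -0.0, -37.1])
45 ([0.526, 1.135, 0.004], [0.2, -0.0, -45.1])
```

Emit:
{"api": "play_rows", "payload": {"increments": [{"linear": [0.03, 0.24, 0], "dr": [0, 0, -8], "fingers": 5}, {"linear": [0.1, 0.49, 0], "dr": [0, 0, -16], "fingers": 5}, {"linear": [0.21, 0.72, 0], "dr": [0, 0, -24], "fingers": 5}, {"linear": [0.36, 0.94, 0], "dr": [0, 0, -32], "fingers": 5}, {"linear": [0.53, 1.14, 0], "dr": [0, 0, -40], "fingers": 5}], "newtons": 35}}

```text
t: 7.65
position: [0.5667, 0.1346, 0.0574]
tcp_rot: [0.968, 0.253, -0.0, 0.001]
ft_force: [-1.2, 2.9, -1.6]
grip_width: 0.0129
gripper_force: 34.3
```

```bash
python3 -c "
from h import *
s=arm.get_state();p=C(s['position']);print(p,s['joints'].round(2),np.degrees(np.arctan2(-p[0],76-p[1])),np.hypot(p[0],p[1]-76))
arc(1,lambda t:79-t,[37,29,21,13,6,0,-3])"
```

```text
[-39.97264252  36.88480511] [-0.23  0.64 -0.14  1.87  0.15  0.64 -1.51] 45.621160060105325 55.926832748729865
37 ([0.039, 0.278, 0.001], [0.1, 0.1, -12.7])
29 ([0.114, 0.527, 0.001], [0.1, 0.1, -20.7])
21 ([0.223, 0.764, 0.001], [0.1, 0.1, -28.7])
13 ([0.363, 0.983, 0.002], [0.1, 0.1, -36.7])
6 ([0.51, 1.157, 0.002], [0.1, 0.1, -43.7])
0 ([0.653, 1.291, 0.002], [0.1, 0.1, -49.7])
-3 ([0.729, 1.352, 0.002], [0.1, 0.1, -52.7])
```

Emit:
{"api": "play_rows", "payload": {"increments": [{"linear": [0.04, 0.28, 0], "dr": [0, 0, -8], "fingers": 5}, {"linear": [0.11, 0.53, 0], "dr": [0, 0, -16], "fingers": 5}, {"linear": [0.22, 0.76, 0], "dr": [0, 0, -24], "fingers": 5}, {"linear": [0.36, 0.98, 0], "dr": [0, 0, -32], "fingers": 5}, {"linear": [0.51, 1.16, 0], "dr": [0, 0, -40], "fingers": 5}]}}

```text
t: 8.15
position: [0.5964, 0.1127, 0.0574]
tcp_rot: [0.823, 0.569, -0.001, 0.0]
ft_force: [-3.8, 6.6, -1.0]
grip_width: 0.0124
gripper_force: 34.4
```

```bash
python3 -c "
from h import *
s=arm.get_state();p=C(s['position']);print(p,s['joints'].round(2),np.degrees(np.arctan2(-p[0],76-p[1])),np.hypot(p[0],p[1]-76))
arc(1,lambda t:79-t,[4,0,-4,-8])"
```

```text
[-6.66399489 21.03423374] [-0.05  0.69 -0.35  1.8   0.34  0.72 -0.94] 6.912745217065578 55.368260658894584
4 ([-0.014, 0.096, -0.0], [-0.0, 0.1, -5.7])
0 ([0.003, 0.225, -0.0], [-0.0, 0.1, -9.7])
-4 ([0.03, 0.352, -0.0], [-0.0, 0.1, -13.7])
-8 ([0.065, 0.478, -0.0], [-0.0, 0.1, -17.7])
```

Emit:
{"api": "play_rows", "payload": {"increments": [{"linear": [0, 0.12, 0], "dr": [0, 0, -5], "fingers": 5}, {"linear": [0, 0.23, 0], "dr": [0, 0, -8], "fingers": 5}, {"linear": [0.02, 0.32, 0], "dr": [0, 0, -8], "fingers": 5}, {"linear": [0.02, 0.32, 0], "dr": [0, 0, -8], "fingers": 5}]}}

```text
t: 8.55
position: [0.6017, 0.1116, 0.0572]
tcp_rot: [0.782, 0.623, -0.003, -0.002]
ft_force: [-16.9, 8.3, 11.2]
grip_width: 0.0127
gripper_force: 35.8
```

```bash
python3 -c "
from h import *
s=arm.get_state();p=C(s['position']);print(p,np.degrees(np.arctan2(-p[0],76-p[1])),s['ft_force'])"
```

```text
[-1.17010614 20.94121612] 1.217463375204504 [-16.91951691   8.2677413   11.21728662]
```

Emit:
{"api": "play_rows", "payload": {"increments": [{"linear": [0, -0.05, 0], "dr": [0, 0, 0], "fingers": 20}, {"linear": [0, -0.05, 0], "dr": [0, 0, 0], "fingers": 35}, {"linear": [0, -0.05, -0.4], "dr": [0, 0, 0], "fingers": 40}, {"linear": [0, -0.05, -1.6], "dr": [0, 0, 0], "fingers": 40}, {"linear": [0, -0.05, -3], "dr": [0, 0, 0], "fingers": 40}]}}

```text
t: 9.05
position: [0.6042, 0.1081, 0.1476]
tcp_rot: [0.783, 0.622, -0.002, 0.001]
ft_force: [0.6, 0.5, -0.0]
grip_width: 0.04
gripper_force: 0.0
```

```bash
python3 -c "
from h import *
print(go(-56,-74.8,.145,169),arm.get_state()['joints'].round(2))"
```

```text
([-3.162, -1.816, 0.102], [-0.3, 0.1, -92.1]) [ 0.02  0.59 -0.43  1.7   0.3   0.92 -0.77]
```

Emit:
{"api": "play_rows", "payload": {"increments": [{"linear": [-0.6, -0.4, 0.1], "dr": [0, 0, -8], "fingers": 40}, {"linear": [-1.2, -0.7, 0.1], "dr": [0, 0, -16], "fingers": 40}, {"linear": [-1.9, -1.1, 0.1], "dr": [0, 0, -24], "fingers": 40}, {"linear": [-2.5, -1.4, 0.1], "dr": [0, 0, -32], "fingers": 40}, {"linear": [-3.16, -1.82, 0.1], "dr": [0, 0, -40], "fingers": 40}]}}

```text
t: 9.55
position: [0.5304, 0.0277, 0.1451]
tcp_rot: [0.521, 0.854, -0.001, 0.002]
ft_force: [-0.2, 0.7, -0.6]
grip_width: 0.04
gripper_force: 0.0
```

Emit:
{"api": "play_rows", "payload": {"increments": [{"linear": [0, 0, 0], "dr": [0, 0, -8], "fingers": 40}, {"linear": [0, 0, 0], "dr": [0, 0, -16], "fingers": 40}, {"linear": [0, 0, 0], "dr": [0, 0, -24], "fingers": 40}, {"linear": [0, 0, 0], "dr": [0, 0, -32], "fingers": 40}, {"linear": [0, 0, 0], "dr": [0, 0, -40], "fingers": 40}]}}

```text
t: 10.05
position: [0.5306, 0.0281, 0.1451]
tcp_rot: [0.198, 0.98, -0.002, 0.001]
ft_force: [-0.1, 0.3, 0.3]
grip_width: 0.0399
gripper_force: 0.0
```

Emit:
{"api": "play_rows", "payload": {"increments": [{"linear": [0, 0, 0], "dr": [0, 0, -8], "fingers": 40}, {"linear": [0, 0, 0], "dr": [0, 0, -12], "fingers": 40}, {"linear": [0, 0, 0], "dr": [0, 0, -12], "fingers": 40}]}}

```text
t: 10.35
position: [0.5305, 0.0281, 0.1447]
tcp_rot: [0.097, 0.995, -0.002, 0.0]
ft_force: [-0.2, -0.2, 0.1]
grip_width: 0.0403
gripper_force: 0.0
```

```bash
python3 -c "
from h import *
s=arm.get_state();print(go(-56,-74.8,.057,169),s['joints'].round(2))
im=arm.read_camera('wrist');save(im,'pics/w2.png');c=cam('wrist',s);print(proj(c,[[*W(-56,-74.8),.085],[*W(0,20),.085],[*W(10,52),.048],[*W(10,-52),.048]]).round().tolist())"
```

```text
([0.032, 0.005, 2.924], [-0.2, 0.1, -0.1]) [ 0.44  0.59 -0.9   1.91  0.58  0.93  0.64]
[[322.0, 256.0], [465.0, 336.0], [486.0, 321.0], [352.0, 321.0]]
```

View pics/w2.png

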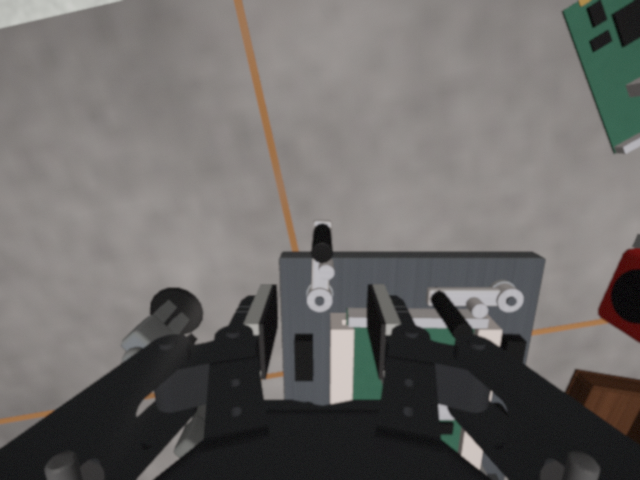

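The left lever is closed, with its bar horizontal at (465,297). The right post's top is at (322,253), as predicted. Figure_a at (170,315) is clear.

Emit:
{"api": "play_rows", "payload": {"increments": [{"linear": [0.03, 0, 1.4], "dr": [0, 0, 0], "fingers": 40}, {"linear": [0.03, 0, 2.5], "dr": [0, 0, 0], "fingers": 40}, {"linear": [0.03, 0, 2.9], "dr": [0, 0, 0], "fingers": 40}, {"linear": [0.03, 0, 2.9], "dr": [0, 0, 0], "fingers": 25}, {"linear": [0.03, 0, 2.9], "dr": [0, 0, 0], "fingers": 10}], "newtons": 30}}

```text
t: 10.9
position: [0.5295, 0.0288, 0.058]
tcp_rot: [0.097, 0.995, -0.002, 0.0]
ft_force: [-0.2, 0.1, -3.9]
grip_width: 0.013
gripper_force: 29.7
```

Emit:
{"api": "play_rows", "payload": {"increments": [{"linear": [0, 0, 0], "dr": [0, 0, 0], "fingers": 5}, {"linear": [0, 0, 0], "dr": [0, 0, 0], "fingers": 5}, {"linear": [0, 0, 0], "dr": [0, 0, 0], "fingers": 5}], "newtons": 35}}

```text
t: 11.2
position: [0.5295, 0.0288, 0.0579]
tcp_rot: [0.097, 0.995, -0.002, 0.001]
ft_force: [-2.3, 0.1, 3.6]
grip_width: 0.0126
gripper_force: 35.1
```

```bash
python3 -c "
from h import *
s=arm.get_state();p=C(s['position']);print(p,np.degrees(np.arctan2(-p[0],76+p[1])),np.hypot(p[0],p[1]+76))
arc(-1,lambda t:79+t,[88,80,72,64,56,48])"
```

```text
[-56.34281835 -74.09324288] 88.06173244120735 56.3750734090762
88 ([-0.013, 0.002, 0.0], [-0.2, 0.1, 1.9])
80 ([-0.039, 0.261, -0.001], [-0.2, 0.1, 9.9])
72 ([-0.102, 0.513, -0.001], [-0.2, 0.1, 17.9])
64 ([-0.199, 0.755, -0.002], [-0.2, 0.1, 25.9])
56 ([-0.329, 0.981, -0.002], [-0.1, 0.1, 33.9])
48 ([-0.489, 1.186, -0.003], [-0.1, 0.1, 41.9])
```

Emit:
{"api": "play_rows", "payload": {"increments": [{"linear": [-0.04, 0.26, 0], "dr": [0, 0, 8], "fingers": 5}, {"linear": [-0.1, 0.51, 0], "dr": [0, 0, 16], "fingers": 5}, {"linear": [-0.2, 0.75, 0], "dr": [0, 0, 24], "fingers": 5}, {"linear": [-0.33, 0.98, 0], "dr": [0, 0, 32], "fingers": 5}, {"linear": [-0.49, 1.19, 0], "dr": [0, 0, 40], "fingers": 5}]}}

```text
t: 11.7
position: [0.5506, 0.06, 0.0578]
tcp_rot: [0.434, 0.901, -0.002, 0.001]
ft_force: [-1.0, -6.7, 6.0]
grip_width: 0.0128
gripper_force: 35.4
```

```bash
python3 -c "
from h import *
s=arm.get_state();p=C(s['position']);print(p,np.degrees(np.arctan2(-p[0],76+p[1])),np.hypot(p[0],p[1]+76))
arc(-1,lambda t:79+t,[40,32,24,16,8,0])"
```

```text
[-41.49304649 -39.47582114] 48.64420981848835 55.27828279452872
40 ([-0.002, 0.281, -0.001], [-0.2, 0.2, 9.5])
32 ([-0.063, 0.534, -0.001], [-0.1, 0.3, 17.5])
24 ([-0.158, 0.776, -0.002], [-0.1, 0.3, 25.5])
16 ([-0.287, 1.003, -0.002], [-0.1, 0.3, 33.5])
8 ([-0.445, 1.209, -0.002], [-0.1, 0.3, 41.5])
0 ([-0.631, 1.391, -0.002], [-0.1, 0.3, 49.5])
```

Emit:
{"api": "play_rows", "payload": {"increments": [{"linear": [-0.01, 0.28, 0], "dr": [0, 0, 8], "fingers": 5}, {"linear": [-0.06, 0.53, 0], "dr": [0, 0, 16], "fingers": 5}, {"linear": [-0.16, 0.78, 0], "dr": [0, 0, 24], "fingers": 5}, {"linear": [-0.29, 1.0, 0], "dr": [0, 0, 32], "fingers": 5}, {"linear": [-0.45, 1.21, 0], "dr": [0, 0, 40], "fingers": 5}]}}

```text
t: 12.2
position: [0.5869, 0.0701, 0.0577]
tcp_rot: [0.716, 0.698, -0.003, 0.002]
ft_force: [-5.3, -10.2, 7.5]
grip_width: 0.0131
gripper_force: 35.7
```

```bash
python3 -c "
from h import *
s=arm.get_state();p=C(s['position']);print(p,np.degrees(np.arctan2(-p[0],76+p[1])),np.hypot(p[0],p[1]+76))
arc(-1,lambda t:79+t,[4,0,-4,-8])"
```

```text
[ -7.85471478 -22.59369652] 8.366775172268985 53.980828041321736
4 ([0.059, 0.143, -0.001], [-0.0, 0.4, 5.5])
0 ([0.042, 0.272, -0.001], [-0.0, 0.4, 9.5])
-4 ([0.016, 0.4, -0.001], [-0.0, 0.4, 13.5])
-8 ([-0.019, 0.526, -0.001], [-0.0, 0.4, 17.5])
```

Emit:
{"api": "play_rows", "payload": {"increments": [{"linear": [0.04, 0.14, 0], "dr": [0, 0, 5], "fingers": 5}, {"linear": [0.05, 0.27, 0], "dr": [0, 0, 8], "fingers": 5}, {"linear": [0.04, 0.38, 0], "dr": [0, 0, 8], "fingers": 5}, {"linear": [0.04, 0.38, 0], "dr": [0, 0, 8], "fingers": 5}]}}

```text
t: 12.6
position: [0.5935, 0.0693, 0.0574]
tcp_rot: [0.762, 0.648, -0.007, 0.001]
ft_force: [-20.1, -13.4, 23.4]
grip_width: 0.0128
gripper_force: 37.4
```

```bash
python3 -c "
from h import *
s=arm.get_state();p=C(s['position']);print(p,np.degrees(np.arctan2(-p[0],76+p[1])),s['ft_force'])"
```

```text
[ -1.21916429 -22.09880186] 1.2957236953758198 [-20.07922512 -13.37737679  23.36223311]
```

At the stop with 20 N. I release, lift and back away, then check.

Emit:
{"api": "play_rows", "payload": {"increments": [{"linear": [0, -0.06, -0.03], "dr": [0, 0, 0], "fingers": 20}, {"linear": [0, -0.06, -0.03], "dr": [0, 0, 0], "fingers": 35}, {"linear": [0, -0.06, -0.4], "dr": [0, 0, 0], "fingers": 40}, {"linear": [0, -0.06, -1.6], "dr": [0, 0, 0], "fingers": 40}, {"linear": [0, -0.06, -3], "dr": [0, 0, 0], "fingers": 40}]}}

```text
t: 13.1
position: [0.5962, 0.075, 0.1475]
tcp_rot: [0.761, 0.649, -0.002, 0.0]
ft_force: [1.2, -0.3, 0.1]
grip_width: 0.0401
gripper_force: 0.0
```

Emit:
{"api": "play_rows", "payload": {"increments": [{"linear": [-1.3, 0, -0.5], "dr": [0, 0, 0], "fingers": 40}, {"linear": [-2.6, 0, -1], "dr": [0, 0, 0], "fingers": 40}, {"linear": [-3.9, 0, -1.5], "dr": [0, 0, 0], "fingers": 40}, {"linear": [-5.2, 0, -2], "dr": [0, 0, 0], "fingers": 40}, {"linear": [-6.5, 0, -2], "dr": [0, 0, 0], "fingers": 40}]}}

```text
t: 13.6
position: [0.5672, -0.1189, 0.2106]
tcp_rot: [0.761, 0.649, 0.0, 0.003]
ft_force: [0.9, -0.0, -1.4]
grip_width: 0.0402
gripper_force: 0.0
```

```bash
python3 -c "
from h import *
im=arm.read_camera('top');c=cam('top')
for n,L in (('bezel home',[[*W(10,53),.048],[*W(10,-53),.048]]),('posts',[[*W(0,20),.085],[*W(0,-20),.085]]),('handle rear',[[*W(58,25),.084],[*W(58,-25),.084]])): print(n,((proj(c,L)-[225,165])*4).round().tolist())
save(cv2.resize(im[165:315,225:385],None,fx=4,fy=4,interpolation=2),'pics/crop4.png')"
```

```text
bezel home [[160.0, 321.0], [410.0, 366.0]]
posts [[221.0, 345.0], [319.0, 363.0]]
handle rear [[237.0, 203.0], [359.0, 224.0]]
```

View pics/crop4.png

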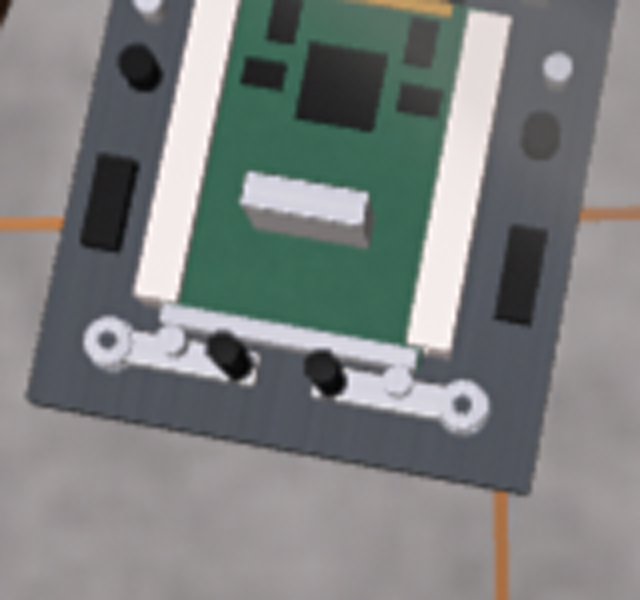

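The crop shows both lever bars in line with the pivots, (108,341) to (463,405). The bezel is at its home line, (160,323) to (413,366), and the handle has moved the full 8 mm. I hand in.

```bash
python3 -c "
from h import *
print(arm.job_done())"
```

```text
the job is handed in; nothing more can be done
None
```

I slid the card fully home, closed both ejector levers against their stops, let go, and handed the job in at about 14 s; the last picture shows all of it in place, but the hand-in gave no verdict.

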